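# Lay the soaps out to dry and peg the tumbler

### The job

The soaps have been tipped out of the eight-sided steel tumbler in a heap on the slatted pine tray. Spread all five evenly over the whole tray to dry: lying flat in a single layer, at least one in every quarter of the tray, with a clear gap of about 30 mm or more between any two. Take the tumbler that lies beside them and leave it upside down over the upright peg of the drying stand, its rim resting on the board, and leave the other things where they are.

Things in the scene. Friction and masses are not known exactly. Their poses are not given: they have to be found in the camera images.
- tray: low slatted pine tray, fixed, 216 mm (its x) by 344 mm (its y) outside, 200 by 328 mm inside. Origin at the centre of its underside, z up. The floor is 11 slats along x, 18 mm wide with 13 mm gaps (31 mm pitch along y), tops 20 mm above the origin; the sides are 8 mm thick and 32 mm tall, so 12 mm above the slats. The quarters are divided by its x and y axes.
- soap1: one of five equal chunky round soaps, 44 mm across and 28 mm high with rounded edges, 50 g, cream. At the start all five lie flat in one heap, three on the slats nearly touching and two on top of those. Origin at the middle of the soap; z is its round axis (14 mm from the middle to either flat face).
- soap2: one of five equal chunky round soaps, 44 mm across and 28 mm high with rounded edges, 50 g, cream. At the start all five lie flat in one heap, three on the slats nearly touching and two on top of those. Origin at the middle of the soap; z is its round axis (14 mm from the middle to either flat face).
- soap3: one of five equal chunky round soaps, 44 mm across and 28 mm high with rounded edges, 50 g, cream. At the start all five lie flat in one heap, three on the slats nearly touching and two on top of those. Origin at the middle of the soap; z is its round axis (14 mm from the middle to either flat face).
- soap4: one of five equal chunky round soaps, 44 mm across and 28 mm high with rounded edges, 50 g, cream. At the start all five lie flat in one heap, three on the slats nearly touching and two on top of those. Origin at the middle of the soap; z is its round axis (14 mm from the middle to either flat face).
- soap5: one of five equal chunky round soaps, 44 mm across and 28 mm high with rounded edges, 50 g, cream. At the start all five lie flat in one heap, three on the slats nearly touching and two on top of those. Origin at the middle of the soap; z is its round axis (14 mm from the middle to either flat face).
- tumbler: straight eight-sided steel tumbler, 60 mm across flats (65 over corners), 90 mm long, wall 3 mm, bottom 4 mm, 120 g. Origin on its axis halfway along; its x axis points out of the mouth. It starts lying on a flat on the slats beside the heap, axis 50 mm above the table, mouth to the left towards the heap (roughly the tray's +y), a flat upright on either side.
- tumbler_mouth (a point): centre of the tumbler's mouth, in the plane of the rim, 45 mm along x from the tumbler's origin.
- stand: drying stand, fixed: square pine board 120 by 120 mm, 14 mm thick, with one upright round peg 18 mm in diameter in its middle. Origin at the centre of the underside, z up.
- peg_tip (a point): top of the drying peg, 66 mm above the top of the board (80 mm above the table).
- jar: bystander: white ceramic jar with screw lid, 72 mm across, 88 mm tall; origin under its centre.
- stopper: bystander: green silicone drain stopper, 60 mm across, with a bent steel lever out to 54 mm along its x, 46 mm tall; origin under its centre.
- spout_cover: bystander: steel tub spout cover, a channel 130 (x) by 56 (y) by 50 mm; origin under its centre.
- nail_brush: bystander: wooden nail brush, bristles down, 90 (x) by 42 (y) by 33 mm; origin under its centre.
- bowls: bystander: two nested white plastic wash bowls, 254 mm across, 100 mm tall, standing in the big pine crate (340 by 300 by 150 mm); origin under their centre.
- shampoo: bystander: white bottle, 60 mm across, 190 mm tall; origin under its centre.
There are look-alikes about, which are no part of the job. What is shaped like the soap5 but turquoise is not meant.

How it is judged:
By the outcome, as a careful person would: the job done as asked, in the order asked, and still so for the second after the job is handed in, with the robot touching nothing.
It also fails if it takes over 64 s, if anything falls off the work surface, if the arm or the gripper's body presses on something with over 40 N, if the wrist force passes 120 N, or if a joint passes its speed limit or range.

### The arm

A 6-joint arm with a two-finger parallel gripper is mounted at the origin on the work surface. World frame = base frame: x ahead of the robot, y to its left, z up, the work surface at z = 0. Lengths are in mm, angles in rad, forces in N, time in s.
With the tool pointing down it reaches from about 275 to 750 mm from the base axis. Payload 10.2 kg.
Tool frame: the origin (TCP) lies at the very end of the fingers, on their centre line; the grasp point (between the pads) lies 19 mm behind it; z points along the fingers, y is the line along which they close (so a half turn about z gives the same grasp; the last joint's range is limited). The gripper opens to 85 mm and grips with 20 to 120 N. Pads are 22 mm wide; open, the fingers measure 114 mm over their backs; the gripper's body (76 mm by 85 mm) begins 54 mm behind the grasp point. The pads swing forward as they close: fully open they stand 13 mm farther back than shut.
Start: joints at [0.962, 0.313, 1.498, -0, 1.331, -0.223], TCP at [197.571, 486.412, 231.294] pointing down, gripper open.
Joint ranges: [-2.94, 2.94], [-0.97, 2.17], [0.19, 2.56], [-1.23, 4.37], [0.02, 3.11], [-2.88, 2.88]. Speed limits (rad/s): [2.39, 2.39, 3.01, 3.14, 3.14, 3.14].

### API

Orientations are given as a 3x3 rotation matrix whose columns are the frame's x, y, z axes.
In Python, from workcell import state, eyes, sign_off, cut_out, place_of gives the robot as it stands.
- The arm moves only by the shell command python3 -m jog 'ROWS' [OPENING]. ROWS is a JSON object of lists of equal length, an entry for each row: "offset": the shift along the world's x, y, z scaled (see below), a list of three; "twist": the turn about the world's z scaled (see below). A call has 1 to 8 rows; each row shifts and turns the commanded pose from where the row before left it; what a row does not reach is not made up. The controller multiplies each number of a shift by 0.04 m and each number of a turn by 30 degrees. A row lasts 1/10 s, in which the tool goes at most 50 mm and 8.59 degrees, less where a joint would pass 70% of its speed; a pose out of reach is approached as far as the arm can. A call with a number of a shift or a turn outside -1 to 1 is refused whole. A call with a gripper value outside its range is refused whole. OPENING is the opening, from -1 (shut) to 1 (fully open), set as the call begins (- or left out, the last holds). The fingers move at their own pace and stop on an object; the grip force is fixed at half the most. Time passes only in rows, so rows that do not move let the fingers close. It gives the time, the measured TCP pose, the force, the opening and the grip force at its end, in the units of the state.
- state(): the state, without advancing time (a new reading comes with each control period).
- eyes.camera(name): name is "scene" or "top"; returns the picture (384x512x3 uint8, red, green, blue); there is no depth.
- eyes.calibration(name): a dict with "camera_matrix" (3x3 intrinsics, pixels), "R" (3x3) and "t" (3): a world point X has camera coordinates R X + t. Camera axes: x right, y down, z forward; pixel columns grow to the right and rows downward; lengths in mm; the calibration is good to about 2 mm. A picture is of the moment at which its call begins. calibration takes no time and is no camera call.
- sign_off(): hands the job in; it is judged then, once.
Trained networks look in the newest picture that a camera, given by its name, has taken for a name from the list of things; names that differ only in an ending like _2 or _b are one class to them, and where a whole thing is asked for, a point or a joint stands for the part that bears it (a point fixed in the world has none). Each returns a list of dicts, best first, with "confidence" (0 to 1); they miss things now and then, are a little off and sometimes report something else, mostly with a low value. They report only what shows in the picture. A call takes as long as a camera call. They do not tell look-alikes from the thing itself.
- cut_out(camera, target): "region" (384x512 bool, what is visible of it) and "xy" ([column, row] in pixels, amid what is visible of it).
- place_of(camera, target): "xy" ([column, row] in pixels: a listed point, or the origin of a listed thing).
The state is a dict: "clock": time; "joint_pos": joint angles; "joint_velocities": joint speeds; "tau": joint torques, N m; "ee_pos": TCP position; "ee_rot": TCP orientation; "contact_force": force on the tool from outside, world axes, zero at the start; "ft_torque": the same for the moment, N m; "width": finger opening in mm; "grip_force": force on a finger pad.
Only numpy, scipy, OpenCV 4.12 (cv2) and the standard library are available. Lean on these libraries where they do the work, as an engineer would, in place of code of your own. Each camera call takes 0.05 s, during which the arm holds its last target. There are 200 camera calls.

## Working session

There is one attempt and no reset: what is moved stays moved. The work goes in short steps, Python scripts to look and compute and a shell command to move; the robot and the scene stay as the last step left them, time stands still between calls to the robot, and variables do not carry over. Pictures are saved under pics/ and viewed, at most 10 in all, crops included, and the job is handed in when it is done.

```bash
ls; mkdir -p pics; cat > h.py <<'E'
import numpy as np, cv2
from workcell import state, eyes, sign_off, cut_out, place_of
def snap(cam,name=None):
    im=eyes.camera(cam)
    if name: cv2.imwrite('pics/'+name,cv2.cvtColor(im,cv2.COLOR_RGB2BGR))
    return im
def ray(cam,uv,z):
    c=eyes.calibration(cam);K=np.array(c['camera_matrix']);R=np.array(c['R']);t=np.array(c['t'])
    d=R.T@np.linalg.solve(K,[uv[0],uv[1],1]);o=-R.T@t
    return (o+d*(z-o[2])/d[2])
def proj(cam,X):
    c=eyes.calibration(cam);p=np.array(c['camera_matrix'])@(np.array(c['R'])@np.array(X,float)+np.array(c['t']));return p[:2]/p[2]
E
python3 - <<'E'
from h import *
np.set_printoptions(precision=1,suppress=True)
a=snap('top','t0.png');b=snap('scene','s0.png')
for c in('top','scene'):
    k=eyes.calibration(c);print(c,-np.array(k['R']).T@np.array(k['t']),np.array(k['camera_matrix'])[0,0])
for n,z in [('tray',0),('tumbler',50),('tumbler_mouth',50),('stand',0),('peg_tip',80),('soap1',34),('soap1',62),('jar',0),('stopper',0),('spout_cover',0),('nail_brush',0)]:
    for r in place_of('top',n)[:7]: print(n,z,np.round(r['xy'],1),round(r['confidence'],2),ray('top',r['xy'],z))
print(state())
E
```

```text
pics
top [ 475.2  -17.5 1526.8] 446.62948639602627
scene [1614.8  332.1 1504.9] 452.6221565650046
tray 0 [222.2 199.1] 0.65 [587.4  85.1   0. ]
tumbler 50 [249.7 199.8] 0.73 [580.1  -9.3  50. ]
tumbler_mouth 50 [252.4 210.5] 0.9 [544.5 -17.7  50. ]
stand 0 [339.8 195.2] 0.72 [ 595.1 -318.7    0. ]
stand 0 [204.8 205.4] 0.34 [566.6 144.8   0. ]
peg_tip 80 [345.5 193.4] 0.86 [ 594.4 -321.7   80. ]
soap1 34 [193.6 215.4] 0.68 [531.7 178.8  34. ]
soap1 34 [216.  204.3] 0.64 [567.7 103.7  34. ]
soap1 34 [145.7 203.3] 0.55 [574.4 338.4  34. ]
soap1 34 [236.9 258.5] 0.55 [386.5  36.   34. ]
soap1 34 [196.6 207. ] 0.5 [559.6 168.6  34. ]
soap1 34 [200.2 205. ] 0.45 [566.1 156.5  34. ]
soap1 34 [207.9 206. ] 0.42 [562.4 130.8  34. ]
soap1 62 [193.6 215.4] 0.68 [530.6 175.1  62. ]
soap1 62 [216.  204.3] 0.64 [566.  101.5  62. ]
soap1 62 [145.7 203.3] 0.55 [572.6 331.7  62. ]
soap1 62 [236.9 258.5] 0.55 [388.1  35.   62. ]
soap1 62 [196.6 207. ] 0.5 [558.  165.1  62. ]
soap1 62 [200.2 205. ] 0.45 [564.4 153.3  62. ]
soap1 62 [207.9 206. ] 0.42 [560.8 128.1  62. ]
jar 0 [290.4 148. ] 0.57 [ 761.1 -152.1    0. ]
stopper 0 [194.6 208.2] 0.67 [557.5 179.7   0. ]
stopper 0 [216.3 204.8] 0.24 [568.1 105.5   0. ]
spout_cover 0 [201.  140.6] 0.84 [791.  156.3   0. ]
nail_brush 0 [378.7 193.4] 0.83 [ 599.4 -452.9    0. ]
{'clock': 0.65, 'joint_pos': array([ 1. ,  0.3,  1.5, -0. ,  1.3, -0.2]), 'joint_velocities': array([ 0., -0., -0., -0.,  0., -0.]), 'tau': array([ -0. , -41.2, -26. ,  -0. ,   0. ,  -0. ]), 'ee_pos': array([197.6, 486.4, 231.3]), 'ee_rot': array([[-0.9,  0.4,  0. ],
       [ 0.4,  0.9,  0. ],
       [-0. ,  0. , -1. ]]), 'contact_force': array([ 0.2, -0.1, -0.1]), 'ft_torque': array([-0., -0.,  0.]), 'grip_force': 0.0, 'width': 84.92696393900293}
```

View pics/t0.png

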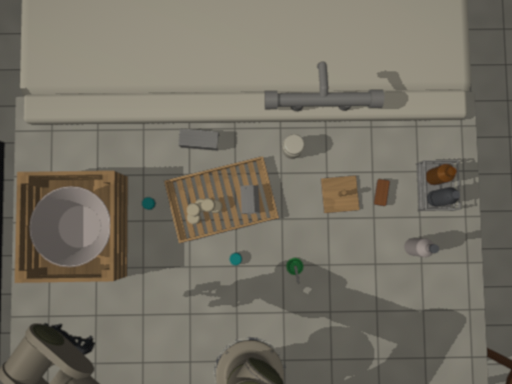

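View pics/s0.png

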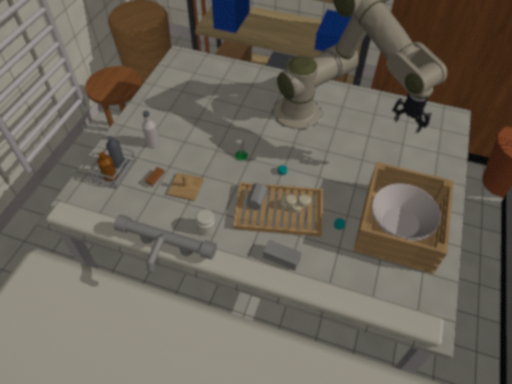

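The top view shows the tray at about (222,199), the soap heap around (200,211), the tumbler at (249,199) and the stand at (340,194). The turquoise look-alikes are at (148,203) and (236,259). I'll zoom in next.

```bash
python3 - <<'E'
from h import *
a=cv2.imread('pics/t0.png');b=cv2.imread('pics/s0.png')
A=cv2.resize(a[150:250,160:285],None,fx=6,fy=6,interpolation=cv2.INTER_CUBIC)[:560]
B=cv2.resize(b[178:240,225:330],None,fx=7,fy=7,interpolation=cv2.INTER_CUBIC)
cv2.imwrite('pics/c1.png',np.clip(A*1.5,0,255));cv2.imwrite('pics/c2.png',np.clip(B*1.3,0,255))
E
```

```text
[ WARN:0@0.834] global loadsave.cpp:1063 imwrite_ Unsupported depth image for selected encoder is fallbacked to CV_8U.
```

View pics/c1.png

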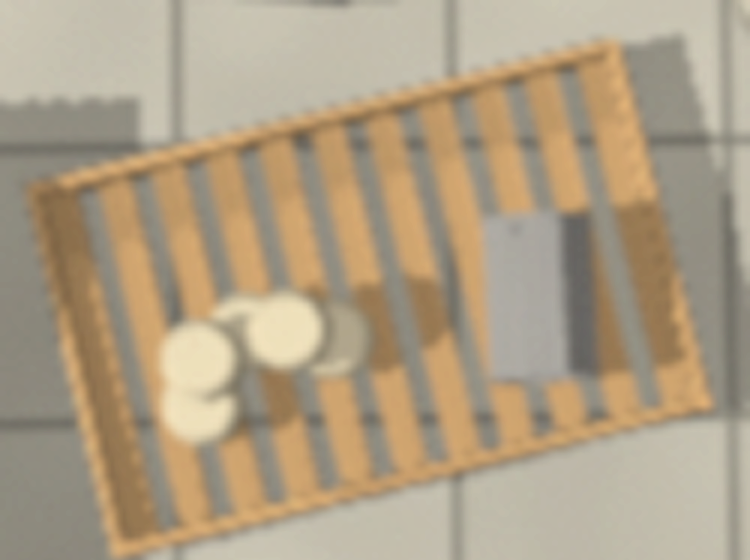

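View pics/c2.png

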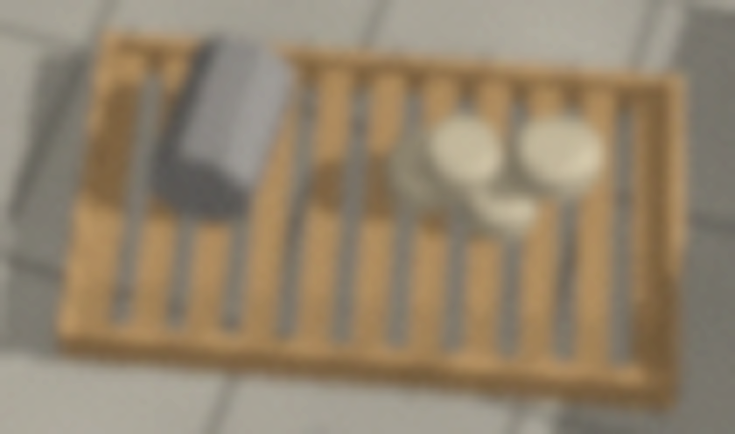

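The crops show two soaps on top, at crop (198,357) and (285,330), with three beneath at about (198,405), (240,320) and (335,338). The tumbler's long side runs roughly along world x, which doesn't match the task description. I'll check where its mouth is and fit the poses.

```bash
python3 - <<'E'
from h import *
np.set_printoptions(precision=1,suppress=True)
b=snap('scene');a=snap('top')
for cam,im in(('top',a),('scene',b)):
    for n in('tumbler','tumbler_mouth','peg_tip','stand'):
        for r in place_of(cam,n)[:2]: print(cam,n,r['xy'],r['confidence'],ray(cam,r['xy'],{'peg_tip':80,'stand':0}.get(n,50)))
    r=cut_out(cam,'tumbler')[0];m=r['region'].astype(np.uint8);print(m.sum(),r['confidence'])
    p=np.argwhere(m)[:,::-1].astype(np.float32);bx=cv2.minAreaRect(p);print(bx);
    if cam=='top': print(np.array([ray(cam,q,70) for q in cv2.boxPoints(bx)]))
    for r in cut_out(cam,'soap1')[:8]:
        print('soap',np.array(r['xy']),r['region'].sum(),round(r['confidence'],2),ray(cam,r['xy'],76)[:2])
cr=b[182:215,240:275];cv2.imwrite('pics/c3.png',cv2.cvtColor(np.clip(cv2.resize(cr.astype(np.float32),None,fx=16,fy=16,interpolation=cv2.INTER_LINEAR)*1.8,0,255).astype(np.uint8),cv2.COLOR_RGB2BGR))
# tray via corners/top edges (z=32)
for uv in [(118,553),(710,405),(612,40),(30,185)]:
    print('corner',ray('top',(160+(uv[0]+.5)/6-.5,150+(uv[1]+.5)/6-.5),32))
for uv in [(198,357,76),(285,330,76),(198,405,48),(240,328,48),(330,338,48)]:
    print('soap',ray('top',(160+(uv[0]+.5)/6-.5,150+(uv[1]+.5)/6-.5),uv[2]))
for uv in [(465,150,76),(562,150,76)]:
    print('soapS',ray('scene',(225+(uv[0]+.5)/7-.5,178+(uv[1]+.5)/7-.5),uv[2]))
E
```

```text
top tumbler [249.9, 198.8] 0.74 [583.4 -10.   50. ]
top tumbler [296.4, 268.1] 0.49 [ 353.1 -159.5   50. ]
top tumbler_mouth [250.2, 212.0] 0.86 [539.6 -10.4  50. ]
top peg_tip [345.3, 193.1] 0.84 [ 595.4 -321.1   80. ]
top stand [220.4, 198.6] 0.63 [589.2  91.3   0. ]
top stand [341.1, 196.3] 0.6 [ 591.3 -323.1    0. ]
502 0.66
((249.11672973632812, 198.8677215576172), (28.444499969482422, 17.715435028076172), 86.42366790771484)
[[627.   23.7  70. ]
 [629.8 -34.3  70. ]
 [536.7 -38.7  70. ]
 [533.9  19.1  70. ]]
soap [193.  207.8] 145 0.66 [554.8 175.1]
soap [146.1 204.9] 146 0.65 [566.4 327. ]
soap [192.7 217.1] 54 0.57 [524.6 176.2]
soap [237.2 258.2] 142 0.56 [389.9  33.5]
soap [199.2 205.5] 47 0.52 [562.  154.9]
soap [218.8 205.3] 125 0.48 [561.7  91.3]
soap [297.  268.4] 242 0.47 [ 354.2 -159. ]
soap [207.8 204.4] 141 0.46 [565.2 127. ]
scene tumbler [258.6, 195.4] 0.95 [573.6   1.   50. ]
scene tumbler [157.2, 176.8] 0.23 [ 620.6 -426.    50. ]
scene tumbler_mouth [259.9, 184.9] 0.66 [520.9 -11.2  50. ]
scene tumbler_mouth [208.5, 224.5] 0.47 [ 768.5 -135.4   50. ]
scene peg_tip [182.1, 175.8] 0.72 [ 603.1 -317.5   80. ]
scene stand [285.5, 200.8] 0.73 [527.6 103.2   0. ]
scene stand [187.5, 187.7] 0.7 [ 597.9 -305.5    0. ]
718 0.54
((282.1605224609375, 254.05836486816406), (36.90824890136719, 21.358938217163086), 19.983104705810547)
soap [296.3 206.7] 57 0.5 [595.9 162.5]
soap [291.1 199.7] 98 0.5 [570.2 134. ]
soap [282.8 202.8] 58 0.41 [595.3 107.6]
corner [444.7 227.2  32. ]
corner [ 522.  -102.8   32. ]
corner [728.3 -51.4  32. ]
corner [650.7 275.7  32. ]
soap [550.7 176.4  76. ]
soap [564.6 129.3  76. ]
soap [525.6 180.3  48. ]
soap [567.8 156.9  48. ]
soap [561.6 107.3  48. ]
soapS [567.  132.7  76. ]
soapS [549.1 184.2  76. ]
```

View pics/c3.png

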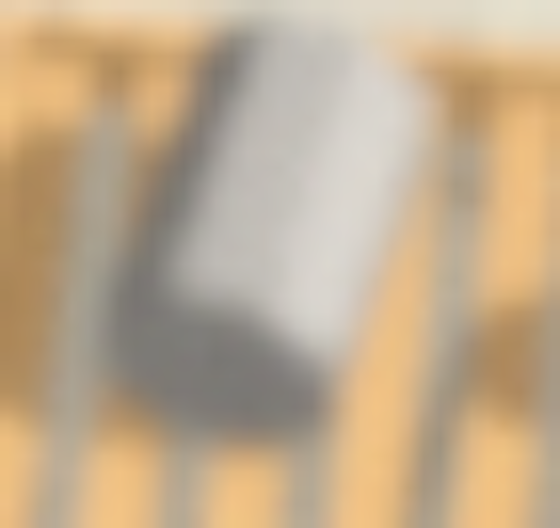

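Both cameras and the plain dark end face at +x agree: the closed bottom points to +x and the mouth points toward the robot. The tumbler centre is about (581,-8). It blocks the tray's -y quarters, so I'll grip it near its closed end and park it upended first.

```bash
python3 -c "
from h import *
s=state();r=s['ee_rot'];print(np.degrees(np.arctan2(r[1][1],r[0][1])),s['ee_pos'])"
python3 -m jog '{"offset":[[0.8,-0.95,0],[0.8,-0.95,-0.1],[0.8,-0.95,-0.1],[0.8,-0.95,-0.15],[0.8,-0.95,-0.15],[0.8,-0.95,-0.15],[0.8,-0.95,-0.15],[0.8,-0.95,-0.15]],"twist":[0,0,0,0,0,0,0,0]}' 1
```

```text
67.8961212189457 [197.5644142  486.39240727 231.27803039]
clock: 2.15
ee_pos: [454.5, 180.7, 193.3]
ee_rot: [[-0.926, 0.376, 0.001], [0.376, 0.926, 0.0], [-0.0, 0.0, -1.0]]
contact_force: [0.2, 0.6, -0.0]
width: 85.5
grip_force: 0.0
```

```bash
python3 -m jog '{"offset":[[0.79,-0.94,-0.2],[0.79,-0.94,-0.2],[0.79,-0.94,-0.2],[0.79,-0.94,-0.2],[0.79,-0.94,-0.2],[0,0,-1],[0,0,-1]],"twist":[0.16,0.16,0.16,0.16,0.16,0,0]}' 1
python3 - <<'E'
from h import *
snap('top','t1.png');b=snap('scene')
a=cv2.imread('pics/t1.png')[170:235,215:290]
A=cv2.resize(a,None,fx=5,fy=5,interpolation=cv2.INTER_CUBIC)
B=cv2.cvtColor(cv2.resize(b[150:220,225:300],None,fx=5,fy=5,interpolation=cv2.INTER_CUBIC),cv2.COLOR_RGB2BGR)[:325]
cv2.imwrite('pics/c4.png',np.hstack([A,B]))
E
```

```text
clock: 2.85
ee_pos: [612.3, -6.9, 72.2]
ee_rot: [[-1.0, -0.031, 0.002], [-0.031, 1.0, -0.0], [-0.002, -0.0, -1.0]]
contact_force: [0.8, 1.1, -1.3]
width: 85.2
grip_force: 0.0
```

View pics/c4.png

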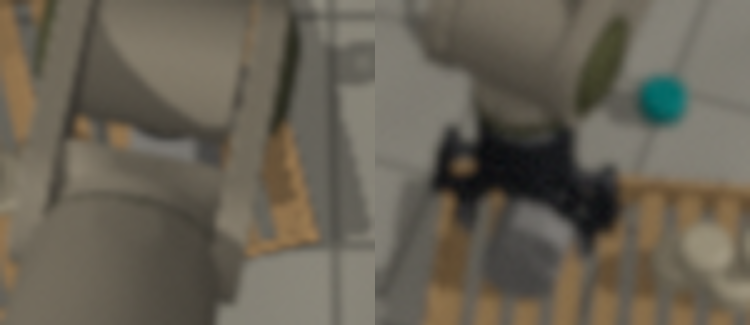

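The scene crop shows the fingers on both sides of the tumbler's closed end. Next I'll lower, close and lift.

```bash
python3 -m jog '{"offset":[[0,0,-0.7],[0,0,-0.4]],"twist":[0,0]}' 1
python3 -m jog '{"offset":[[0,0,0],[0,0,0],[0,0,0],[0,0,0]],"twist":[0,0,0,0]}' -0.2
python3 -m jog '{"offset":[[0,0,0.4],[0,0,0.7],[0,0,0.7],[0,0,0.7],[0,0,0.7],[0,0,0]],"twist":[0,0,0,0,0,0]}'
python3 - <<'E'
from h import *
snap('top','t1.png');b=snap('scene')
a=cv2.imread('pics/t1.png')[170:235,215:290]
A=cv2.resize(a,None,fx=5,fy=5,interpolation=cv2.INTER_CUBIC)
B=cv2.cvtColor(cv2.resize(b[150:220,225:300],None,fx=5,fy=5,interpolation=cv2.INTER_CUBIC),cv2.COLOR_RGB2BGR)[:325]
cv2.imwrite('pics/c5.png',np.hstack([A,B]))
E
```

```text
clock: 3.15
ee_pos: [611.9, -5.3, 30.1]
ee_rot: [[-0.999, -0.033, 0.001], [-0.033, 0.999, -0.0], [-0.001, -0.0, -1.0]]
contact_force: [0.3, 0.1, 0.6]
width: 85.6
grip_force: 0.0
clock: 3.55
ee_pos: [612.7, -5.6, 31.8]
ee_rot: [[-0.999, -0.033, 0.004], [-0.033, 0.999, -0.001], [-0.004, -0.001, -1.0]]
contact_force: [0.1, 0.5, 7.5]
width: 59.4
grip_force: 65.4
clock: 4.15
ee_pos: [613.1, -5.6, 162.3]
ee_rot: [[-0.999, -0.033, 0.008], [-0.033, 0.999, -0.002], [-0.008, -0.002, -1.0]]
contact_force: [0.8, 0.2, -0.3]
width: 59.1
grip_force: 64.9
```

View pics/c5.png

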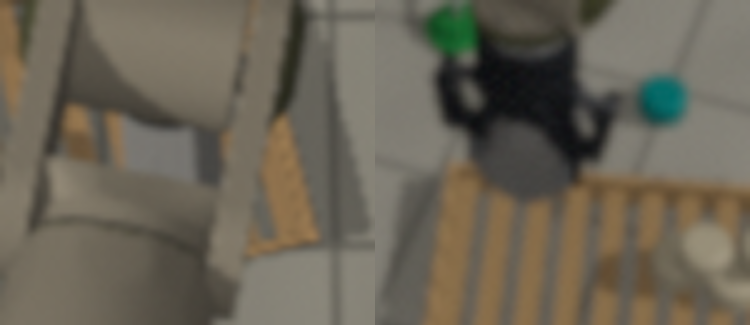

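The grip holds the tumbler horizontal with no swing. I'll pivot it by pushing its lower rim against the inside of the tray's -x side while arcing the gripper up.

```bash
python3 -m jog '{"offset":[[-0.25,-0.06,-0.8],[-0.25,-0.06,-1],[0,0,-1],[0,0,-0.4],[0,0,0]],"twist":[0.19,0.19,0,0,0]}'
python3 -m jog '{"offset":[[-0.12,-0.03,0],[-0.12,-0.03,0],[0,0,0]],"twist":[0,0,0]}'
```

```text
clock: 4.75
ee_pos: [590.6, -9.9, 29.1]
ee_rot: [[-0.973, -0.23, -0.002], [-0.23, 0.973, 0.001], [0.002, 0.001, -1.0]]
contact_force: [-5.0, 0.6, 10.1]
width: 59.1
grip_force: 71.3
clock: 5.05
ee_pos: [586.1, -12.0, 30.9]
ee_rot: [[-0.974, -0.228, 0.013], [-0.228, 0.974, 0.001], [-0.013, -0.002, -1.0]]
contact_force: [19.5, 7.8, 1.1]
width: 59.1
grip_force: 70.2
```

The rim is now touching the side at about 20 N. I'll push further and raise along the arc, checking the force.

```bash
python3 -m jog '{"offset":[[-0.1,-0.024,0],[-0.12,-0.028,0.1],[-0.08,-0.02,0.15],[-0.08,-0.02,0.15]],"twist":[0,0,0,0]}'
python3 -m jog '{"offset":[[-0.1,-0.024,0.17],[-0.1,-0.024,0.17]],"twist":[0,0]}'
python3 - <<'E'
from h import *
np.set_printoptions(precision=1,suppress=True)
b=snap('scene')
for n in('tumbler','tumbler_mouth'):
  for r in place_of('scene',n)[:2]: print(n,r['xy'],r['confidence'])
# predicted pixel for bottom-end centre at various tilt
s=state();P=s['ee_pos']+[0,0,21]
for th in(0,15,30,45,60,90):
  a=np.array([.973*np.cos(np.radians(th)),.232*np.cos(np.radians(th)),np.sin(np.radians(th))])
  print(th,'origin',proj('scene',P-32*a),'mouth',proj('scene',P-77*a))
B=cv2.cvtColor(cv2.resize(b[160:220,225:305],None,fx=7,fy=7,interpolation=cv2.INTER_CUBIC),cv2.COLOR_RGB2BGR)
cv2.imwrite('pics/c6.png',np.clip(B*1.5,0,255).astype(np.uint8))
E
```

```text
clock: 5.45
ee_pos: [572.5, -15.5, 48.1]
ee_rot: [[-0.973, -0.229, 0.017], [-0.229, 0.973, 0.0], [-0.017, -0.004, -1.0]]
contact_force: [23.4, 8.4, 2.7]
width: 59.0
grip_force: 70.6
clock: 5.65
ee_pos: [561.3, -17.9, 59.8]
ee_rot: [[-0.973, -0.23, 0.008], [-0.23, 0.973, 0.0], [-0.008, -0.002, -1.0]]
contact_force: [8.6, 2.8, -1.2]
width: 59.1
grip_force: 70.0
tumbler [255.7, 184.0] 0.5
tumbler_mouth [186.6, 185.6] 0.56
0 origin [255.9 180.8] mouth [256.9 172.3]
15 origin [255.8 182.3] mouth [256.8 175.9]
30 origin [255.7 184.1] mouth [256.6 180.1]
45 origin [255.6 186.1] mouth [256.3 184.8]
60 origin [255.4 188.2] mouth [255.9 189.7]
90 origin [255.1 191.9] mouth [255.  198.5]
```

View pics/c6.png

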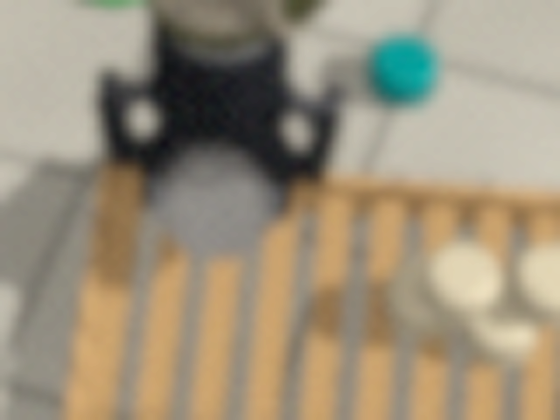

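The scene shows the closed end face tilting upward, at about 30°, with the rim still against the side. I'll continue the arc.

```bash
python3 -m jog '{"offset":[[-0.15,-0.036,0.12],[-0.15,-0.036,0.12],[-0.16,-0.038,0.1]],"twist":[0,0,0]}'
python3 -m jog '{"offset":[[-0.17,-0.04,0.1],[-0.18,-0.043,0.08],[-0.18,-0.043,0.07]],"twist":[0,0,0]}'
python3 -m jog '{"offset":[[-0.2,-0.048,0.06],[-0.2,-0.048,0.05],[-0.2,-0.048,0]],"twist":[0,0,0]}'
python3 - <<'E'
from h import *
np.set_printoptions(precision=1,suppress=True)
b=snap('scene')
for n in('tumbler','tumbler_mouth'):
  for r in place_of('scene',n)[:2]: print(n,r['xy'],r['confidence'])
s=state();P=s['ee_pos']+[0,0,21]
for th in(0,30,60,90):
  a=np.array([.973*np.cos(np.radians(th)),.232*np.cos(np.radians(th)),np.sin(np.radians(th))])
  print(th,'origin',proj('scene',P-32*a),'mouth',proj('scene',P-77*a))
B=cv2.cvtColor(cv2.resize(b[150:210,225:305],None,fx=7,fy=7,interpolation=cv2.INTER_CUBIC),cv2.COLOR_RGB2BGR)
cv2.imwrite('pics/c7.png',np.clip(B*1.5,0,255).astype(np.uint8))
E
```

```text
clock: 6.1
ee_pos: [542.6, -22.7, 73.2]
ee_rot: [[-0.973, -0.229, 0.008], [-0.229, 0.973, -0.0], [-0.007, -0.002, -1.0]]
contact_force: [11.3, 3.7, 0.4]
width: 58.7
grip_force: 71.5
clock: 6.4
ee_pos: [520.4, -27.7, 82.8]
ee_rot: [[-0.973, -0.229, 0.005], [-0.229, 0.973, -0.0], [-0.005, -0.001, -1.0]]
contact_force: [1.7, -0.9, -1.6]
width: 59.3
grip_force: 72.3
clock: 6.7
ee_pos: [493.9, -33.5, 86.5]
ee_rot: [[-0.973, -0.23, -0.001], [-0.23, 0.973, 0.0], [0.001, 0.001, -1.0]]
contact_force: [-0.5, 0.8, -1.3]
width: 59.1
grip_force: 72.2
tumbler [261.6, 170.1] 0.56
tumbler_mouth [259.4, 169.3] 0.53
tumbler_mouth [285.5, 198.7] 0.49
0 origin [257.7 163.8] mouth [258.7 155.6]
30 origin [257.5 167.1] mouth [258.3 163.6]
60 origin [257.2 171.2] mouth [257.6 173. ]
90 origin [256.9 174.8] mouth [256.8 181.7]
```

View pics/c7.png

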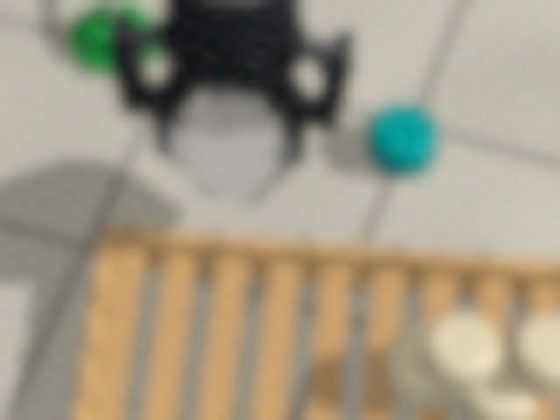

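The light end face now faces mostly up, with tilt around 55°, but the rim slipped over the side. I'll bring the rim back inside the side and push again with the longer lever.

```bash
python3 -m jog '{"offset":[[0,0,0.5],[0.75,0.18,0.1],[0.75,0.18,0],[0,0,-0.4],[0,0,-0.25]],"twist":[0,0,0,0,0]}'
python3 -m jog '{"offset":[[-0.3,-0.07,0],[-0.3,-0.07,0],[-0.2,-0.048,0]],"twist":[0,0,0]}'
python3 -m jog '{"offset":[[-0.2,-0.048,0],[-0.2,-0.048,0],[-0.2,-0.048,0]],"twist":[0,0,0]}'
```

```text
clock: 7.35
ee_pos: [555.0, -18.7, 83.5]
ee_rot: [[-0.973, -0.231, -0.001], [-0.231, 0.973, 0.0], [0.001, 0.001, -1.0]]
contact_force: [-0.2, 0.1, -2.4]
width: 58.8
grip_force: 72.3
clock: 7.65
ee_pos: [521.9, -26.7, 84.5]
ee_rot: [[-0.973, -0.23, -0.001], [-0.23, 0.973, 0.0], [0.001, 0.001, -1.0]]
contact_force: [-0.5, -0.5, -1.0]
width: 58.8
grip_force: 72.3
clock: 7.95
ee_pos: [498.5, -32.5, 84.9]
ee_rot: [[-0.973, -0.23, 0.0], [-0.23, 0.973, -0.0], [-0.0, -0.0, -1.0]]
contact_force: [0.0, -0.3, -1.5]
width: 59.3
grip_force: 72.3
```

No contact, so the rim passed over the side. I'll repeat 11 mm lower.

```bash
python3 -m jog '{"offset":[[0.7,0.17,0.1],[0.75,0.18,0],[0,0,-0.38]],"twist":[0,0,0]}'
python3 -m jog '{"offset":[[-0.3,-0.07,0],[-0.3,-0.07,0],[-0.2,-0.048,0]],"twist":[0,0,0]}'
python3 -m jog '{"offset":[[-0.2,-0.048,0.02],[-0.2,-0.048,0.02]],"twist":[0,0]}'
python3 -m jog '{"offset":[[-0.2,-0.048,0.04],[-0.2,-0.048,0.04]],"twist":[0,0]}'
```

```text
clock: 8.25
ee_pos: [560.5, -18.3, 75.4]
ee_rot: [[-0.973, -0.231, 0.006], [-0.231, 0.973, -0.001], [-0.006, -0.003, -1.0]]
contact_force: [-0.5, -0.8, -1.7]
width: 59.0
grip_force: 72.3
clock: 8.55
ee_pos: [527.7, -25.9, 75.4]
ee_rot: [[-0.973, -0.229, 0.01], [-0.229, 0.973, -0.0], [-0.01, -0.002, -1.0]]
contact_force: [11.9, 6.9, 11.9]
width: 58.9
grip_force: 73.7
clock: 8.75
ee_pos: [512.2, -29.9, 77.7]
ee_rot: [[-0.973, -0.229, 0.011], [-0.229, 0.973, -0.001], [-0.01, -0.003, -1.0]]
contact_force: [8.4, 2.9, 5.3]
width: 59.4
grip_force: 73.5
clock: 8.95
ee_pos: [495.6, -34.0, 80.4]
ee_rot: [[-0.973, -0.229, 0.009], [-0.229, 0.973, -0.001], [-0.009, -0.003, -1.0]]
contact_force: [7.9, 1.6, 5.8]
width: 59.1
grip_force: 73.7
```

```bash
python3 -m jog '{"offset":[[-0.2,-0.048,0.03],[-0.2,-0.048,0.02],[-0.2,-0.048,0]],"twist":[0,0,0]}'
python3 - <<'E'
from h import *
b=snap('scene');snap('top','t8.png')
B=cv2.cvtColor(cv2.resize(b[140:200,225:305],None,fx=7,fy=7,interpolation=cv2.INTER_CUBIC),cv2.COLOR_RGB2BGR)
cv2.imwrite('pics/c8.png',np.clip(B*1.5,0,255).astype(np.uint8))
E
```

```text
clock: 9.25
ee_pos: [468.0, -39.3, 80.3]
ee_rot: [[-0.973, -0.23, -0.001], [-0.23, 0.973, 0.0], [0.001, 0.0, -1.0]]
contact_force: [-0.0, 0.5, -2.0]
width: 59.2
grip_force: 73.2
```

View pics/c8.png

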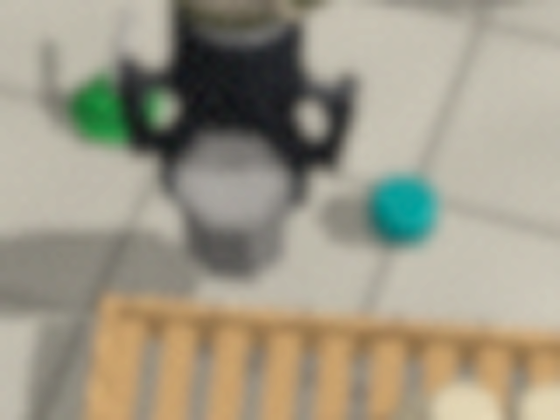

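The tumbler is now roughly 67° over, with the end face and a short stretch of side visible. I'll finish by dragging the rim on the table in -x with light downward pressure.

```bash
python3 -m jog '{"offset":[[0,0,-0.3],[-0.05,0,-0.15],[-0.05,0,-0.1]],"twist":[0,0,0]}'
python3 -m jog '{"offset":[[-0.1,-0.024,-0.06],[-0.1,-0.024,-0.06],[-0.1,-0.024,-0.06]],"twist":[0,0,0]}'
```

```text
clock: 9.65
ee_pos: [464.5, -39.0, 57.3]
ee_rot: [[-0.973, -0.23, -0.002], [-0.23, 0.973, 0.001], [0.002, 0.001, -1.0]]
contact_force: [0.6, -0.3, -1.4]
width: 59.1
grip_force: 73.2
clock: 9.95
ee_pos: [452.7, -42.3, 51.2]
ee_rot: [[-0.973, -0.23, 0.0], [-0.23, 0.973, -0.0], [-0.0, -0.0, -1.0]]
contact_force: [0.4, -0.6, -0.8]
width: 59.4
grip_force: 73.2
```

```bash
python3 -m jog '{"offset":[[-0.05,-0.012,-0.1],[-0.08,-0.02,-0.08],[-0.08,-0.02,-0.06]],"twist":[0,0,0]}'
python3 -m jog '{"offset":[[-0.12,-0.028,-0.05],[-0.12,-0.028,-0.05],[-0.12,-0.028,-0.05]],"twist":[0,0,0]}'
```

```text
clock: 10.25
ee_pos: [448.2, -44.0, 46.6]
ee_rot: [[-0.973, -0.229, 0.01], [-0.229, 0.973, -0.001], [-0.01, -0.003, -1.0]]
contact_force: [-3.9, 8.7, 31.3]
width: 59.2
grip_force: 77.5
clock: 10.55
ee_pos: [432.8, -48.1, 38.3]
ee_rot: [[-0.973, -0.23, 0.008], [-0.23, 0.973, -0.002], [-0.008, -0.004, -1.0]]
contact_force: [0.1, 3.2, 20.7]
width: 59.2
grip_force: 77.1
```

Height and force suggest the rim is nearly flush. I'll press a little more and see whether it's stiff.

```bash
python3 -m jog '{"offset":[[-0.1,-0.024,-0.03],[-0.1,-0.024,-0.03],[0,0,0]],"twist":[0,0,0]}'
python3 -m jog '{"offset":[[-0.05,-0.01,-0.02],[0,0,0]],"twist":[0,0]}'
```

```text
clock: 10.85
ee_pos: [427.5, -50.6, 36.8]
ee_rot: [[-0.974, -0.228, 0.015], [-0.228, 0.974, -0.003], [-0.014, -0.006, -1.0]]
contact_force: [10.6, 9.5, 26.7]
width: 59.1
grip_force: 78.2
clock: 11.05
ee_pos: [426.8, -51.1, 36.8]
ee_rot: [[-0.974, -0.228, 0.018], [-0.228, 0.974, -0.004], [-0.016, -0.008, -1.0]]
contact_force: [12.7, 11.0, 34.4]
width: 59.1
grip_force: 79.0
```

The height holds while the force rises, so the tumbler stands flush on its rim. I'll unload, release, rise and check numerically.

```bash
python3 -m jog '{"offset":[[0.12,0.04,0.08],[0,0,0]],"twist":[0,0]}'
python3 -m jog '{"offset":[[0,0,0],[0,0,0],[0,0,0.5],[0,0,1],[0,0,1],[0,0,1]],"twist":[0,0,0,0,0,0]}' 0.8
python3 -m jog '{"offset":[[0.75,0.9,0],[0.75,0.9,0],[0.75,0.9,0]],"twist":[-0.28,-0.28,-0.28]}' 0.8
python3 - <<'E'
from h import *
np.set_printoptions(precision=1,suppress=True)
c=np.array([427,-51])
for cam in('top','scene'):
    im=snap(cam)
    u=proj(cam,[c[0],c[1],90]);print(cam,'expected top',u,'rim',proj(cam,[c[0],c[1],0]))
    for r in cut_out(cam,'tumbler')[:2]:
        m=r['region'].astype(np.uint8);ys,xs=np.nonzero(m);print(r['confidence'],np.array(r['xy']),m.sum(),'x',xs.min(),xs.max(),'y',ys.min(),ys.max())
    for n in('tumbler','tumbler_mouth'):
      for r in place_of(cam,n)[:2]: print(n,r['xy'],round(r['confidence'],2),ray(cam,r['xy'],45)[:2])
    # silhouette expected if upright
    pts=np.array([proj(cam,[c[0]+32.5*np.cos(t),c[1]+32.5*np.sin(t),z]) for t in np.linspace(0,6.28,16) for z in(0,90)]);print('exp',pts.min(0),pts.max(0))
    g=cv2.cvtColor(im,cv2.COLOR_RGB2GRAY);x,y=u.astype(int);print(g[y-12:y+22:2,x-14:x+15:2] if cam=='scene' else g[y-12:y+14:2,x-14:x+15:2])
E
```

```text
clock: 11.25
ee_pos: [426.6, -48.8, 36.9]
ee_rot: [[-0.973, -0.23, 0.004], [-0.23, 0.973, -0.001], [-0.004, -0.002, -1.0]]
contact_force: [0.9, 1.9, 16.2]
width: 59.0
grip_force: 77.7
clock: 11.85
ee_pos: [424.4, -48.2, 176.8]
ee_rot: [[-0.973, -0.23, -0.001], [-0.23, 0.973, 0.0], [0.001, 0.001, -1.0]]
contact_force: [0.6, -0.4, -0.5]
width: 76.9
grip_force: 0.0
clock: 12.15
ee_pos: [508.4, 51.0, 175.8]
ee_rot: [[-0.984, 0.177, -0.0], [0.177, 0.984, -0.0], [0.0, -0.0, -1.0]]
contact_force: [1.0, -1.2, 1.0]
width: 77.2
grip_force: 0.0
top expected top [263.3 246.4] rim [262.7 245.5]
0.51 [260.6 245.1] 288 x 253 271 y 234 253
0.28 [222.3 189.8] 3316 x 165 277 y 157 241
tumbler [196.3, 210.4] 0.56 [547.7 168.3]
tumbler [261.1, 244.9] 0.53 [430.5 -44.9]
tumbler_mouth [263.7, 243.2] 0.8 [436.  -53.5]
exp [253.2 235.9] [273.4 256.4]
[[ 81 102 122 124 120 113 112 108 102  95  95  94  94  95  96]
 [100 121 126 117 104 109 113 113 108 107  98  94  95  95  95]
 [112 124 124 115 113 115 114 117 116 112 100  97  94  95  95]
 [119 124 112 114 115 115 115 116 116 115 105  99  94  94  93]
 [122 125
[... 1146 characters left out ...]
0 127]
 [ 94 108 108 108 110 105 107 106 106 105  89  53  55 111 128]
 [118 119 110 117 109 104 107 106 105 106 101  77  90 124 130]
 [122 115 112 121  99 101 106 105 107 105 103 100 112 121 125]
 [120 111 118 121  90  88 101 103 103 104 101 109 122 120 117]
 [106 109 119 118  85  67  81  86  88  96  96 111 126 125 116]
 [ 82  92  98  96  75  62  69  72  74  91  96 111 123 115  95]
 [ 81  88  91  90  71  63  70  72  74  92  95 110 123 109  91]
 [ 85  90  91  86  71  62  71  72  73  91  95 110 123 121 102]
 [ 89  91  91  88  72  63  71  72  74  92  96 112 123 124 120]
 [ 94  92  92  89  78  65  70  71  76  92  99 116 123 124 125]
 [117 109 108 106  96  83  80  79  81  99 112 121 124 125 125]]
```

The tumbler is standing upside down near (433,-45), parked. The top view shows a plain closed face and the side looks full height. Now the soaps, starting with the upper-left one.

```bash
python3 -m jog '{"offset":[[0.26,0.79,-0.47],[0.26,0.79,-0.47],[0.26,0.79,-0.47],[0.27,0.79,-0.47],[0,0,-0.9],[0,0,-0.45],[0,0,0]],"twist":[-0.277,-0.277,-0.277,0,0,0,0]}' 0.7
python3 -m jog '{"offset":[[0,0,0],[0,0,0],[0,0,0],[0,0,0]],"twist":[0,0,0,0]}' -0.5
```

```text
clock: 13.25
ee_pos: [548.3, 175.6, 44.4]
ee_rot: [[-0.822, 0.57, -0.005], [0.57, 0.822, -0.001], [0.004, -0.003, -1.0]]
contact_force: [-0.6, -0.4, 0.1]
width: 72.6
grip_force: 0.0
clock: 13.65
ee_pos: [550.9, 176.2, 48.7]
ee_rot: [[-0.822, 0.57, 0.003], [0.57, 0.822, 0.0], [-0.003, 0.002, -1.0]]
contact_force: [-0.3, -1.2, 6.8]
width: 42.0
grip_force: 60.7
```

```bash
python3 -m jog '{"offset":[[0,0,0.6],[0,0,0.9],[0.04,-1,0],[0.04,-1,0],[0.04,-1,0],[0.03,-1,0],[0.03,-1,0],[0,-0.19,0]],"twist":[0,0,0,0,0,0,0,0]}'
python3 -m jog '{"offset":[[0,0,-1],[0,0,-0.8],[0,0,-0.3],[0,0,0]],"twist":[0,0,0,0]}'
```

```text
clock: 14.45
ee_pos: [557.4, -35.0, 107.7]
ee_rot: [[-0.82, 0.573, 0.002], [0.573, 0.82, -0.001], [-0.002, 0.0, -1.0]]
contact_force: [-0.5, 0.1, -0.0]
width: 42.4
grip_force: 60.9
clock: 14.85
ee_pos: [556.8, -30.9, 22.5]
ee_rot: [[-0.822, 0.569, -0.001], [0.569, 0.822, 0.0], [0.001, -0.0, -1.0]]
contact_force: [0.2, -0.2, 0.4]
width: 42.4
grip_force: 61.7
```

```bash
python3 -m jog '{"offset":[[0,0,-0.07],[0,0,0]],"twist":[0,0]}'
python3 -m jog '{"offset":[[0,0,0],[0,0,0],[0,0,0.5],[0,0,0.9],[0.04,0.6,0.7],[0.04,0.6,0.2],[0.04,0.7,0],[0.04,0.7,0]],"twist":[0,0,0,-0.26,-0.28,-0.28,-0.28,-0.28]}' 0.4
python3 -m jog '{"offset":[[0.02,0.7,0],[0.02,0.72,0],[0,0,0]],"twist":[-0.28,-0.28,-0.13]}' 0.7
python3 -c "
from h import *
np.set_printoptions(precision=1,suppress=True)
snap('top')
for r in cut_out('top','soap1')[:9]:
    print(np.array(r['xy']),r['region'].sum(),round(r['confidence'],2),ray('top',r['xy'],48)[:2],ray('top',r['xy'],76)[:2])"
```

```text
clock: 15.05
ee_pos: [557.6, -31.1, 20.7]
ee_rot: [[-0.822, 0.569, 0.001], [0.569, 0.822, -0.0], [-0.001, 0.001, -1.0]]
contact_force: [0.4, 1.1, -0.9]
width: 42.2
grip_force: 61.7
clock: 15.85
ee_pos: [563.7, 73.8, 112.7]
ee_rot: [[-0.234, 0.972, 0.001], [0.972, 0.234, -0.0], [-0.0, 0.001, -1.0]]
contact_force: [0.3, 0.2, 0.2]
width: 59.4
grip_force: 0.0
clock: 16.15
ee_pos: [564.8, 132.6, 112.2]
ee_rot: [[0.121, 0.993, 0.001], [0.993, -0.121, 0.001], [0.001, 0.001, -1.0]]
contact_force: [-0.1, -1.4, -0.1]
width: 72.5
grip_force: 0.0
[236.8 258.2] 135 0.56 [388.3  35.8] [389.9  34.8]
[192.2 216.2] 37 0.37 [528.6 181.6] [527.6 177.8]
```

```bash
python3 -m jog '{"offset":[[0,-0.05,-1],[0,0,-0.72],[0,0,0]],"twist":[0,0,0]}'
python3 -m jog '{"offset":[[0,0,0],[0,0,0],[0,0,0],[0,0,0]],"twist":[0,0,0,0]}' -0.5
```

```text
clock: 16.55
ee_pos: [563.0, 126.9, 39.9]
ee_rot: [[0.118, 0.993, -0.007], [0.993, -0.118, -0.0], [-0.001, -0.007, -1.0]]
contact_force: [-0.9, -0.0, 0.3]
width: 72.6
grip_force: 0.0
clock: 16.95
ee_pos: [566.3, 127.5, 45.4]
ee_rot: [[0.118, 0.993, 0.004], [0.993, -0.118, -0.0], [0.0, 0.004, -1.0]]
contact_force: [0.1, -0.9, 6.7]
width: 42.1
grip_force: 61.1
```

```bash
python3 -m jog '{"offset":[[0,0,0.6],[0,0,0.9],[0.62,-0.83,0],[0.62,-0.83,0],[0.62,-0.83,0],[0.63,-0.84,0],[0,0,-0.8],[0,0,-0.8]],"twist":[0,0,0,0,0,0,0,0]}'
python3 -m jog '{"offset":[[0,0,-0.5],[0,0,0]],"twist":[0,0]}'
```

```text
clock: 17.75
ee_pos: [665.9, -7.1, 39.9]
ee_rot: [[0.12, 0.993, 0.004], [0.993, -0.12, -0.001], [-0.0, 0.004, -1.0]]
contact_force: [0.6, 1.2, -0.1]
width: 42.3
grip_force: 61.0
clock: 17.95
ee_pos: [665.1, -5.8, 19.8]
ee_rot: [[0.119, 0.993, 0.001], [0.993, -0.119, -0.0], [-0.0, 0.001, -1.0]]
contact_force: [-0.2, -0.3, -0.6]
width: 42.4
grip_force: 61.2
```

```bash
python3 -m jog '{"offset":[[0,0,-0.06],[0,0,0]],"twist":[0,0]}'
python3 -m jog '{"offset":[[0,0,0],[0,0,0],[0,0,0.5],[0,0,0.9],[0,0,0.9]],"twist":[0,0,0,0,0]}' 0.4
python3 -c "
from h import *
np.set_printoptions(precision=1,suppress=True)
for c in('top','scene'):
  snap(c)
  for r in cut_out(c,'soap1')[:9]:
    ys,xs=np.nonzero(r['region']);q=((xs.min()+xs.max())/2,(ys.min()+ys.max())/2)
    print(c,np.array(r['xy']),r['region'].sum(),round(r['confidence'],2),ray(c,r['xy'],48 if c=='top' else 38)[:2],ray(c,q,48 if c=='top' else 38)[:2])"
```

```text
clock: 18.15
ee_pos: [665.4, -5.8, 18.4]
ee_rot: [[0.119, 0.993, 0.002], [0.993, -0.119, -0.001], [-0.0, 0.002, -1.0]]
contact_force: [-0.9, 0.2, 5.5]
width: 42.3
grip_force: 64.2
clock: 18.65
ee_pos: [664.3, -5.5, 109.5]
ee_rot: [[0.119, 0.993, -0.001], [0.993, -0.119, 0.0], [0.0, -0.001, -1.0]]
contact_force: [-0.6, -0.8, 0.7]
width: 59.7
grip_force: 0.0
top [146.2 201.8] 144 0.66 [578.5 333.4] [574.4 329.1]
top [203.2 204.4] 143 0.62 [567.1 145. ] [565.3 152.3]
top [213.7 207.2] 60 0.5 [557.4 110.3] [561.4 114.2]
scene [251. 214.] 116 0.63 [661.3  -0.7] [669.3  -2.1]
scene [283.5 169.2] 89 0.57 [398.4  53.6] [404.1  50.9]
scene [340.2 226. ] 117 0.46 [601.2 343. ] [590.7 338. ]
```

```bash
cat >> h.py <<'E'
def cream(box=(160,150,290,250)):
    im=eyes.camera('top').astype(int);x0,y0,x1,y1=box;s=im[y0:y1,x0:x1]
    big=cv2.resize(s.astype(np.uint8),None,fx=4,fy=4,interpolation=cv2.INTER_CUBIC).astype(int)
    r,g,b=big[...,0],big[...,1],big[...,2]
    m=((r>120)&(r-b>15)&(r-b<62)&(r-g<22)).astype(np.uint8)
    m=cv2.morphologyEx(m,cv2.MORPH_OPEN,np.ones((7,7),np.uint8))
    R=22/3.31*4
    d=cv2.filter2D(m.astype(np.float32),-1,(lambda k:k/k.sum())(cv2.getStructuringElement(cv2.MORPH_ELLIPSE,(int(2*R)|1,)*2).astype(np.float32)))
    out=[]
    for _ in range(8):
        _,v,_,p=cv2.minMaxLoc(d)
        if v<.4: break
        out.append((round(v,2),ray('top',((p[0]+.5)/4-.5+x0,(p[1]+.5)/4-.5+y0),48)[:2].round(1)));cv2.circle(d,p,int(1.6*R),0,-1)
    return m,out
E
python3 -c "
from h import *
m,o=cream();print(o,m.sum())
im=eyes.camera('top');print(im[204,203],im[216,193],im[207,214],im[199,213])"
```

```text
[(1.0, array([718.3,   9.9])), (1.0, array([712., -25.])), (1.0, array([419. , 104.3])), (0.97, array([455. ,  98.2])), (0.95, array([419. , 155.3])), (0.93, array([566.5, 155.1])), (0.92, array([526.3, 180.2])), (0.91, array([488.7,  89.7]))] 29444
[167 157 131] [167 157 131] [166 156 130] [116  98  74]
```

```bash
sed -i 's/(r>120)&(r-b>15)&(r-b<62)&(r-g<22)/(r>110)\&(r-b>26)\&(r-b<50)\&(r-g<16)/' h.py
python3 -m jog '{"offset":[[-0.65,0.715,0],[-0.65,0.715,0],[-0.65,0.715,0],[-0.64,0.715,0],[0,0,-0.9],[0,0,-0.9],[0,0,-0.43],[0,0,0]],"twist":[0,0,0,0,0,0,0,0]}' 0.7
python3 -m jog '{"offset":[[0,0,0],[0,0,0],[0,0,0],[0,0,0]],"twist":[0,0,0,0]}' -0.5
```

```text
clock: 19.75
ee_pos: [558.9, 108.8, 16.2]
ee_rot: [[0.119, 0.993, -0.007], [0.993, -0.119, 0.0], [-0.001, -0.007, -1.0]]
contact_force: [0.0, 0.4, 0.4]
width: 72.7
grip_force: 0.0
clock: 20.15
ee_pos: [561.9, 108.7, 20.9]
ee_rot: [[0.119, 0.993, 0.002], [0.993, -0.119, -0.0], [0.0, 0.002, -1.0]]
contact_force: [-1.1, 0.1, 7.0]
width: 42.1
grip_force: 61.2
```

```bash
python3 -m jog '{"offset":[[0,0,0.5],[0.62,-0.54,0],[0,0,-0.42],[0,0,0]],"twist":[0,0,0,0]}'
python3 -m jog '{"offset":[[0,0,0],[0,0,0],[0,0,0.5],[0,0,0.9],[0,0,0.5]],"twist":[0,0,0.28,0.28,0.28]}' 0.4
python3 -m jog '{"offset":[[0,-0.7,0],[0,-0.8,0],[0,-0.8,0]],"twist":[0.28,0.28,0.28]}' 0.7
python3 -c "
from h import *
print(cream((160,170,290,240))[1])"
```

```text
clock: 20.55
ee_pos: [585.1, 86.8, 21.4]
ee_rot: [[0.12, 0.993, -0.003], [0.993, -0.12, 0.0], [-0.0, -0.003, -1.0]]
contact_force: [-0.4, 0.7, -0.8]
width: 42.5
grip_force: 61.1
clock: 21.05
ee_pos: [586.6, 87.5, 101.9]
ee_rot: [[-0.321, 0.947, 0.004], [0.947, 0.321, -0.0], [-0.001, 0.003, -1.0]]
contact_force: [0.3, -0.1, 0.2]
width: 59.5
grip_force: 0.0
clock: 21.35
ee_pos: [585.9, -5.4, 99.7]
ee_rot: [[-0.695, 0.719, 0.001], [0.719, 0.695, -0.0], [-0.001, 0.001, -1.0]]
contact_force: [0.1, 1.1, 0.1]
width: 72.7
grip_force: 0.0
[(0.85, array([565.7, 153.5])), (0.83, array([526.3, 177.7])), (0.56, array([681.1,  -7.9]))]
```

```bash
python3 -m jog '{"offset":[[-0.12,1,0],[-0.12,1,0],[-0.12,1,0],[-0.12,1,0],[0,0,-0.9],[0,0,-0.8],[0,0,-0.32],[0,0,0]],"twist":[0.235,0.235,0,0,0,0,0,0]}' 0.7
python3 -m jog '{"offset":[[0,0,0],[0,0,0],[0,0,0],[0,0,0]],"twist":[0,0,0,0]}' -0.5
```

```text
clock: 22.2
ee_pos: [566.0, 155.3, 17.1]
ee_rot: [[-0.845, 0.535, -0.002], [0.535, 0.845, -0.0], [0.002, -0.001, -1.0]]
contact_force: [0.8, 0.3, 0.7]
width: 72.5
grip_force: 0.0
clock: 22.6
ee_pos: [567.7, 155.1, 20.1]
ee_rot: [[-0.845, 0.535, 0.003], [0.535, 0.845, 0.0], [-0.003, 0.002, -1.0]]
contact_force: [-1.9, -0.6, 5.5]
width: 42.1
grip_force: 60.7
```

```bash
python3 -m jog '{"offset":[[0,0,0.5],[0.6,0.625,0.1],[0.59,0.625,0],[0,0,-0.5],[0,0,0]],"twist":[0,0,0,0,0]}'
python3 -m jog '{"offset":[[0,0,0],[0,0,0],[0,0,0.5],[0,0,0.9],[-0.73,-0.21,0],[-0.73,-0.21,0],[-0.73,-0.22,0]],"twist":[0,0,0,0,0,0,0]}' 0.4
python3 -m jog '{"offset":[[0,0,-0.7],[0,0,-0.7],[0,0,0]],"twist":[0,0,0]}' 0.7
python3 -m jog '{"offset":[[0,0,0],[0,0,0],[0,0,0],[0,0,0]],"twist":[0,0,0,0]}' -0.5
```

```text
clock: 23.1
ee_pos: [613.7, 205.5, 20.8]
ee_rot: [[-0.845, 0.534, -0.002], [0.534, 0.845, -0.0], [0.001, -0.001, -1.0]]
contact_force: [-0.4, 0.1, -0.5]
width: 42.1
grip_force: 61.0
clock: 23.8
ee_pos: [525.7, 179.0, 79.0]
ee_rot: [[-0.845, 0.535, 0.002], [0.535, 0.845, 0.0], [-0.001, 0.001, -1.0]]
contact_force: [0.7, -0.6, -0.3]
width: 60.0
grip_force: 0.0
clock: 24.1
ee_pos: [524.9, 179.0, 20.2]
ee_rot: [[-0.845, 0.535, -0.005], [0.535, 0.845, -0.001], [0.004, -0.003, -1.0]]
contact_force: [0.2, -0.2, 0.4]
width: 72.7
grip_force: 0.0
clock: 24.5
ee_pos: [527.8, 179.7, 24.1]
ee_rot: [[-0.845, 0.535, 0.003], [0.535, 0.845, 0.0], [-0.003, 0.002, -1.0]]
contact_force: [-1.1, -1.0, 6.8]
width: 41.7
grip_force: 60.6
```

```bash
python3 -m jog '{"offset":[[0,0,0.3],[-0.47,0,0],[0,0,-0.25],[0,0,0]],"twist":[0,0,0,0]}'
python3 -m jog '{"offset":[[0,0,0],[0,0,0],[0,0,0.5],[0,0,1],[0,0,1],[0,0,0.8]],"twist":[0,0,0,0,0,0]}' 0.4
python3 -m jog '{"offset":[[-0.6,-0.4,0],[-0.7,-0.5,0]],"twist":[0.254,0.254]}' 0.8
python3 - <<'E'
from h import *
np.set_printoptions(precision=1,suppress=True)
m,o=cream((160,155,290,245))
tx=np.array([.973,.232]);ty=np.array([-.232,.973])
for v,p in o: d=p-[586.4,87.2];print(v,p,'tray',round(d@tx),round(d@ty))
for r in cut_out('top','tumbler')[:2]:
  mm=r['region'].astype(np.uint8);ys,xs=np.nonzero(mm);print(np.array(r['xy']),mm.sum(),xs.min(),xs.max(),ys.min(),ys.max(),ray('top',r['xy'],90))
im=eyes.camera('top');b=eyes.camera('scene')
g=cv2.cvtColor(im,cv2.COLOR_RGB2GRAY);print(g[232:258:1,250:275:1])
cv2.imwrite('pics/t9.png',cv2.cvtColor(im,cv2.COLOR_RGB2BGR));cv2.imwrite('pics/s9.png',cv2.cvtColor(b,cv2.COLOR_RGB2BGR))
for n in('tumbler','stand','peg_tip'):
  for r in place_of('scene',n)[:2]: print(n,np.array(r['xy']),round(r['confidence'],2),ray('scene',r['xy'],80 if n=='peg_tip' else 0 if n=='stand' else 45))
E
```

```text
clock: 24.9
ee_pos: [508.1, 179.7, 24.2]
ee_rot: [[-0.845, 0.535, 0.0], [0.535, 0.845, 0.0], [-0.0, 0.0, -1.0]]
contact_force: [0.2, 0.2, -1.1]
width: 42.0
grip_force: 61.0
clock: 25.5
ee_pos: [508.4, 179.6, 158.2]
ee_rot: [[-0.845, 0.535, 0.002], [0.535, 0.845, 0.0], [-0.001, 0.001, -1.0]]
contact_force: [0.9, 0.1, -0.4]
width: 60.0
grip_force: 0.0
clock: 25.7
ee_pos: [456.1, 143.4, 156.6]
ee_rot: [[-0.958, 0.288, 0.002], [0.288, 0.958, 0.0], [-0.002, 0.001, -1.0]]
contact_force: [-0.6, -0.3, -0.5]
width: 76.8
grip_force: 0.0
0.91 [556.4 -31.9] tray -57 -109
0.91 [584.7  85.4] tray -2 -1
0.9 [665.2  -5.2] tray 55 -108
0.86 [613.  206.2] tray 53 110
[258.9 246.1] 236 253 269 236 252 [428.2 -36.9  90. ]
[192.4 219.8] 58 187 198 216 222 [515.5 175.3  90. ]
[[125 126 125 125 126 125 125 125 125 127 127 126 125 125 125 124 124 124
  125 123 117 110 108 108 103]
 [125 125 126 125 125 126 126 125 125 124 122 121 114 111 110 107 106 107
  108 107 102  97  96  96  96]
 [125 125 125 125 125 124 122 120 115 109 105 100  96  93  92  92  94  95
   95  96  95  94  94  94  94]
 [126 125 125 126 12
[... 1792 characters left out ...]
26 124 118 108 100 103 108 111 114 118 117 120
  124 127 128 128 129 129 128]
 [112 123 127 127 127 127 128 127 125 120 115 114 117 120 123 125 126 128
  129 129 129 129 128 128 128]
 [104 117 127 127 128 127 128 128 128 127 126 126 127 127 128 129 130 129
  129 130 129 128 129 128 127]
 [ 99 114 126 128 128 128 128 128 128 128 128 129 129 129 129 129 130 129
  129 130 129 129 129 128 127]
 [ 98 113 126 129 129 128 128 128 129 129 129 129 129 129 129 129 129 130
  130 129 130 129 129 128 128]
 [ 98 114 127 130 129 129 129 129 129 129 129 130 130 130 129 130 128 129
  130 130 129 129 129 129 128]]
tumbler [262.  168.5] 0.56 [430.6 -32.   45. ]
peg_tip [182.9 177.3] 0.66 [ 609.2 -311.1   80. ]
```

All four visible soaps are within 2 mm of their targets, and the fifth is at (508,180). Next I'll regrip the standing tumbler at (436.5,-44.6).

```bash
python3 -m jog '{"offset":[[-0.1,-0.94,0],[-0.1,-0.94,0],[-0.1,-0.94,0],[-0.1,-0.94,0],[-0.1,-0.94,0],[0,0,-0.6]],"twist":[0.25,0.25,0.25,0.25,0,0]}' 1
python3 -m jog '{"offset":[[0,0,-1],[0,0,-0.8],[0,0,-0.38],[0,0,0]],"twist":[0,0,0,0]}' 1
python3 -m jog '{"offset":[[0,0,0],[0,0,0],[0,0,0],[0,0,0]],"twist":[0,0,0,0]}' -0.2
```

```text
clock: 26.65
ee_pos: [437.9, -48.3, 133.6]
ee_rot: [[-0.976, -0.219, 0.006], [-0.219, 0.976, -0.003], [-0.005, -0.004, -1.0]]
contact_force: [0.4, -0.4, -0.1]
width: 85.5
grip_force: 0.0
clock: 27.05
ee_pos: [435.3, -44.0, 42.9]
ee_rot: [[-0.975, -0.223, -0.004], [-0.223, 0.975, 0.001], [0.003, 0.002, -1.0]]
contact_force: [-0.2, 0.3, 0.1]
width: 85.8
grip_force: 0.0
clock: 27.45
ee_pos: [436.8, -44.6, 45.9]
ee_rot: [[-0.975, -0.223, 0.003], [-0.223, 0.975, -0.001], [-0.002, -0.001, -1.0]]
contact_force: [-0.7, 0.9, 6.7]
width: 59.8
grip_force: 65.0
```

```bash
python3 -m jog '{"offset":[[0,0,0.5],[0,0,1],[0,0,1],[0.3,-0.5,0.2],[0.565,-0.98,0],[0.565,-0.98,0],[0.565,-0.98,0],[0.565,-0.98,0]],"twist":[0,0,0,0,0,0,0,0]}'
python3 - <<'E'
from h import *
a=cv2.cvtColor(cv2.imread('pics/t9.png'),cv2.COLOR_BGR2RGB).astype(int)[165:225,312:368]
m=((a[...,0]-a[...,2])>45).astype(np.uint8)
n,l,s,c=cv2.connectedComponentsWithStats(m);i=1+s[1:,4].argmax()
p=np.argwhere(l==i)[:,::-1].astype(np.float32)+[312,165]
bx=cv2.minAreaRect(p.astype(np.float32));print(bx,s[i,4],ray('top',bx[0],14),[ray('top',q,14)[:2].round() for q in cv2.boxPoints(bx)])
E
```

```text
clock: 28.25
ee_pos: [538.9, -222.8, 153.1]
ee_rot: [[-0.975, -0.223, 0.0], [-0.223, 0.975, -0.0], [-0.0, -0.0, -1.0]]
contact_force: [0.6, -0.5, -0.5]
width: 59.5
grip_force: 65.3
((339.4202575683594, 193.3330078125), (32.87593460083008, 34.56521224975586), 85.03025817871094) 1020 [ 600.40008147 -314.83579361   14.        ] [array([ 652., -253.]), array([ 661., -371.]), array([ 549., -377.]), array([ 540., -259.])]
```

```bash
python3 -m jog '{"offset":[[0.49,-0.8,0],[0.49,-0.8,0],[0.49,-0.8,0],[0,0,0],[0,0,-0.5],[0,0,-0.6]],"twist":[0,0,0,0,0,0]}'
python3 - <<'E'
from h import *
b=snap('scene');a=snap('top')
s=state();print(s['ee_pos'])
for c in('scene','top'):
  for n in('peg_tip','tumbler','stand'):
    for r in place_of(c,n)[:2]: print(c,n,np.round(r['xy'],1),round(r['confidence'],2))
p=s['ee_pos'];print(proj('scene',p-[0,0,45]),proj('scene',p+[0,0,0]),proj('scene',[598,-318.5,80]),proj('scene',[598,-318.5,14]))
E
```

```text
clock: 28.85
ee_pos: [597.3, -317.0, 109.2]
ee_rot: [[-0.975, -0.224, 0.002], [-0.224, 0.975, -0.001], [-0.001, -0.001, -1.0]]
contact_force: [0.4, 0.1, -2.3]
width: 59.3
grip_force: 65.5
[ 595.5966218  -315.6517842   105.62965434]
scene peg_tip [182.5 176.7] 0.91
scene peg_tip [184.6 175.8] 0.35
scene tumbler [184.5 170.8] 0.65
scene stand [188.4 187.1] 0.67
scene stand [307.9 221.5] 0.42
top peg_tip [341.8 191.9] 0.59
top stand [337.6 194.4] 0.63
[183.83547906 177.58050804] [182.52772182 170.52284694] [182.39131602 174.82776047] [184.2767411  184.86441031]
```

The rim is below the peg tip with no side force, so the peg is inside. I'll lower it onto the board.

```bash
python3 -m jog '{"offset":[[0,0,-0.5],[0,0,-0.45],[0,0,-0.1],[0,0,0]],"twist":[0,0,0,0]}'
python3 -m jog '{"offset":[[0,0,-0.08],[0,0,0]],"twist":[0,0]}'
```

```text
clock: 29.65
ee_pos: [597.1, -317.2, 67.0]
ee_rot: [[-0.975, -0.224, -0.0], [-0.224, 0.975, 0.0], [0.0, 0.0, -1.0]]
contact_force: [0.5, -0.7, -1.0]
width: 59.6
grip_force: 65.4
clock: 29.85
ee_pos: [597.3, -317.4, 64.2]
ee_rot: [[-0.975, -0.224, 0.001], [-0.224, 0.975, -0.001], [-0.001, -0.001, -1.0]]
contact_force: [-0.0, -0.7, -1.4]
width: 59.5
grip_force: 65.4
```

```bash
python3 -m jog '{"offset":[[0,0,-0.06],[0,0,-0.04],[0,0,0]],"twist":[0,0,0]}'
python3 -m jog '{"offset":[[0,0,-0.03],[0,0,0]],"twist":[0,0]}'
```

```text
clock: 30.15
ee_pos: [597.2, -317.3, 59.9]
ee_rot: [[-0.975, -0.224, 0.001], [-0.224, 0.975, -0.0], [-0.0, -0.0, -1.0]]
contact_force: [0.0, 1.0, 1.7]
width: 59.5
grip_force: 65.4
clock: 30.35
ee_pos: [597.3, -317.3, 59.9]
ee_rot: [[-0.975, -0.224, 0.001], [-0.224, 0.975, -0.001], [-0.001, -0.001, -1.0]]
contact_force: [-3.4, 1.7, 8.9]
width: 59.2
grip_force: 66.4
```

The rim is on the board at the predicted height. I'll release, retreat and verify.

```bash
python3 -m jog '{"offset":[[0,0,0],[0,0,0],[0,0,0.4],[0,0,1],[0,0,1],[0,0,0.8]],"twist":[0,0,0,0,0,0]}' 0.9
python3 -m jog '{"offset":[[-0.8,0.3,0],[-0.9,0.4,0],[-0.9,0.4,0],[-0.9,0.4,0],[-0.9,0.4,0],[-0.9,0.4,0]],"twist":[0,0,0,0,0,0]}'
python3 - <<'E'
from h import *
np.set_printoptions(precision=1,suppress=True)
m,o=cream((160,155,290,245))
tx=np.array([.973,.232]);ty=np.array([-.232,.973])
for v,p in o: d=p-[586.4,87.2];print(v,p,'tray',round(d@tx),round(d@ty))
for c in('top','scene'):
  im=snap(c)
  for n in('tumbler','tumbler_mouth','peg_tip'):
    for r in place_of(c,n)[:2]: print(c,n,np.array(r['xy']),round(r['confidence'],2),ray(c,r['xy'],59))
  for r in cut_out(c,'tumbler')[:1]:
    ys,xs=np.nonzero(r['region']);print(len(xs),xs.min(),xs.max(),ys.min(),ys.max())
  pts=np.array([proj(c,[597.3+32.5*np.cos(t),-317.3+32.5*np.sin(t),z]) for t in np.linspace(0,6.28,16) for z in(14,104)]);print('exp',pts.min(0),pts.max(0))
E
```

```text
clock: 30.95
ee_pos: [597.4, -317.4, 190.2]
ee_rot: [[-0.975, -0.224, 0.002], [-0.224, 0.975, -0.002], [-0.002, -0.002, -1.0]]
contact_force: [0.3, 0.1, 0.3]
width: 81.0
grip_force: 0.0
clock: 31.55
ee_pos: [383.8, -224.5, 187.2]
ee_rot: [[-0.975, -0.224, 0.001], [-0.224, 0.975, -0.001], [-0.001, -0.001, -1.0]]
contact_force: [-1.0, -0.8, -0.3]
width: 81.4
grip_force: 0.0
0.91 [556.4 -31.1] tray -57 -108
0.9 [584.7  85.4] tray -2 -1
0.89 [665.2  -5.2] tray 55 -108
0.86 [613.  206.2] tray 53 110
0.85 [507.4 182.7] tray -55 111
top tumbler [341.8 195. ] 0.78 [ 591.  -313.7   59. ]
top tumbler_mouth [339.3 194.7] 0.74 [ 592.2 -305.5   59. ]
top peg_tip [345.8 194.5] 0.98 [ 592.5 -327.    59. ]
401 331 355 183 203
exp [330.7 181.8] [355.8 203.6]
scene tumbler [187.1 178.4] 0.83 [ 594. -302.   59.]
scene tumbler [187.8 188.7] 0.22 [ 642.  -277.3   59. ]
scene tumbler_mouth [185.1 186.4] 0.55 [ 634.8 -292.4   59. ]
exp [174.  164.9] [192.4 191. ]
```

The outcome matches in both views: the tumbler silhouette in the top view fits an upright tumbler on the board, and the five soaps are spread over the tray. I'm handing in.

```bash
python3 -c "
from workcell import sign_off
print(sign_off())"
```

```text
the job is handed in; nothing more can be done
None
```

I handed the job in at about 32 s. All five soaps lie spread in one layer, one near each corner of the tray and one in the middle, with gaps over 60 mm; the tumbler stands upside down over the peg with its rim on the board. To free two of the quarters I first moved the tumbler off the tray and stood it on the table, then put it on the peg after the soaps were spread; I ran no final check on the bystanders.

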